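# Unload a drilled crystal plinth from its dowelled drill jig

## Task

The crystal plinth in the drilling jig is finished. Lift the aluminium drill plate with the black handle straight up off the jig's two dowels, keeping it level so that it does not bind, and lay it on the sloping drain rest: bring it down in the hand flat onto the slats, a long edge against the ledge, and only then let go. Then take the amethyst plinth out of the jig and lay it flat in the empty bay of the finished-work rack without dropping it; leave the other plinth, the tumbler and the grinding wheel where they are.

Things in the scene. Friction and masses are not known exactly. Their poses are not given: they have to be found in the camera images.
- fixture: drilling jig, fixed: green base 100 (x) x 206 (y) x 16 mm, origin at the centre of its underside, z up. At y = +-78 mm, x = 0, stand dark shoulders, 26 mm dia., top at z = 54.5 mm; on them bright steel dowels, 12 mm dia., rising to z = 84.5 mm, top 3 mm tapered
- nest (a point): the jig's nest between the dowels: this point is where the middle of the plinth's underside lies, 30 mm above the bench, axes as the jig's. Two plywood strips at y = +-42 mm carry the plinth; six 8 mm brass pins, 10 mm above this level, stand round it at (0, +-60.5) and (+-27.5, +-40) mm. At the middle of its long sides fingers have free room down to 16 mm above the bench
- drill_plate: aluminium plate 84 (x) x 190 (y) x 10 mm, steel guide bushes 8 mm tall on top at y = +-78 mm; origin at the centre of its flat underside, z out of its top. It starts on the shoulders, underside 54.5 mm above the bench, axes as the jig's; the dowels pass through it with 1 mm play over 18 mm; it must rise 30 mm to come off. 0.44-0.72 kg, balanced, same after a half turn
- plate_grip (a point): centre of the top bar of the plate's black bridge handle, 48 mm above the plate's underside, over its middle; axes as the plate's. The bar is 14 mm wide (x), 34 mm long (y), 16 mm high; its legs slope outwards along y down to the plate. Two brass bush heads, 5 mm high, stand on the plate at y = +-42 mm
- rest_bed: slatted bed of the wooden drain rest, fixed, sloping 30 degrees, rising towards the robot. Axes: x up the slope, y level along the ledge, z square out of the slats. Origin: in the slats' top surface at the middle of the ledge's inner face, 40 mm above the bench. Bed 126 (x) x 206 (y) mm, ledge 16 mm proud of the slats
- plate_home (a point): on the bed's slats, 42 mm up the slope from the ledge, at mid width, axes as the bed's: where the origin of the plate (its underside's centre) comes when it lies home, long side along y, a long edge against the ledge. Friction holds the plate on the slope; it does not slide to the ledge by itself
- plinth: the amethyst crystal plinth being drilled, a block 44 (x) x 110 (y) x 22 mm with two upright 8 mm holes, 0.27 kg; origin at the centre of its underside, z up. It starts in the jig's nest under the drill plate with 1.5 mm play to the pins, axes as the jig's
- plinth_center (a point): centre of that plinth, 11 mm above its underside; 41 mm above the bench at the start; axes as the plinth's
- free_bay (a point): middle of the empty bay of the finished-work rack, on the level of the cork that is to carry the plinth, 28 mm above the bench; axes: x across the bays, away from the robot; y along a plinth lying in the bay; z up. The bay is 68 mm wide in x between 10 mm tall fences; a plinth lying home has its centre 11 mm above this point
- rack: finished-work rack, fixed: light wood board 176 (x) x 136 (y) x 12 mm, origin at the centre of its underside; empty bay at x = -38 mm, the other, taken, at x = +38 mm. Two cork-faced battens along x at y = +-38 mm, 18 mm wide, top at z = 28 mm; fingers can go down between them to z = 12 mm. Small dark fences on the battens part the bays
- done_center (a point): bystander: centre of a finished amethyst plinth of the same size, loose in the rack's other bay, about 76 mm in x from the empty bay's middle; leave it
- tumbler_mid (a point): bystander: loose clear glass tumbler, 78 mm diameter, 92 mm high; this point is its centre, half-way up; leave it
- wheel_mid (a point): bystander: loose white grinding wheel lying flat, 112 mm diameter, 26 mm high; this point is its centre, half-way up; leave it
Mind the look-alikes: they are no part of the job. What is meant by the drill_plate is not blue, and is the larger of those in its own colour.

How it is judged:
By the outcome, as a careful person would: the job done as asked, in the order asked, and still so for the second after the job is handed in, with the robot touching nothing.
It also fails if it takes over 64 s, if anything falls off the work surface, if the arm or the gripper's body presses on something with over 40 N, if the wrist force passes 120 N, or if a joint passes its speed limit or range.

## Robot

A 7-joint arm with a two-finger parallel gripper is mounted at the origin on the work surface. World frame = base frame: x ahead of the robot, y to its left, z up, the work surface at z = 0. Lengths are in mm, angles in rad, forces in N, time in s.
With the tool pointing down it reaches from about 400 to 875 mm from the base axis. Payload 4.4 kg.
Tool frame: the origin (TCP) lies at the very end of the fingers, on their centre line; the grasp point (between the pads) lies 19 mm behind it; y points along the fingers, x is the direction in which the jaws open and shut, and the axes are right-handed (so a half turn about y gives the same grasp; the last joint's range is limited). The gripper opens to 85 mm and grips with 20 to 120 N. Pads are 22 mm wide; open, the fingers measure 114 mm over their backs; the gripper's body (76 mm by 85 mm) begins 54 mm behind the grasp point. The pads swing forward as they close: fully open they stand 13 mm farther back than shut.
Start: joints at [-1.368, 0.628, 0.038, 1.517, -0.027, 0.996, -0.02], TCP at [172.599, 626.68, 231.313] pointing down, gripper open.
Joint ranges: [-3.06, 3.06], [-0.37, 2.12], [-1.25, 1.32], [0.18, 2.47], [-1.1, 4.24], [0.23, 1.98], [-2.94, 2.94]. Speed limits (rad/s): [2.57, 2.57, 3.14, 3.14, 3.14, 3.14, 3.14].

## Interface

Orientations are given as [roll, pitch, yaw] about the fixed x, y, z axes, in that order (R = Rz(yaw) Ry(pitch) Rx(roll)).
In Python, from cell import readout, eyes, finish_job gives the robot as it stands. The module is installed in compiled form; this text tells all that it offers.
- The arm moves only by the tool apply_moves, never from a script. Its argument "commands" is a list that holds one entry, the list of rows, each a list of 6 numbers: the shift along the tool's x, y, z in units of 0.04 m (1.0 is 0.04 m), then the turn, a rotation vector about the tool's x, y, z in units of 5 degrees (1.0 is 5 degrees). A call has 1 to 8 rows; each row shifts and turns the pose as measured when the row begins, along the tool's axes as they then stand; what a row does not reach is not made up. A row lasts 1/12 s, in which the tool goes at most 41.7 mm and 7.16 degrees, less where a joint would pass 70% of its speed; a pose out of reach is approached as far as the arm can. A call with a number of a shift or a turn outside -1 to 1 is refused whole. A call with a gripper value outside its range is refused whole. "claw" is the finger opening in mm, from 0 to 85.4, set as the call begins (left out, the last holds). The fingers move at their own pace and stop on an object; the grip force is fixed at half the most. Time passes only in rows, so rows that do not move let the fingers close. It gives the time, the measured TCP pose, the force and the opening at its end, in the units of the state.
- readout.read_state(): the state, without advancing time (a new reading comes with each control period).
- eyes.get_image(name): name is "scene" or "top" or "wrist"; returns a dict with "image" (480x640x3 uint8, red, green, blue), "mtx" (3x3 intrinsics, pixels), "k1" (the pictures are not rectified: a ray, as slopes to the right and down, at radius r is drawn at 1 + k1 r^2 times it, then the intrinsics apply), "rvec" (rotation vector, rad) and "tvec" (3), from world to camera coordinates, as OpenCV has them. Camera axes: x right, y down, z forward; pixel columns grow to the right and rows downward; lengths in mm; the calibration is good to about 2 mm. A picture is of the moment at which its call begins. There is no depth.
- finish_job(): hands the job in, once; it reports no verdict.
The state is a dict: "clock": time; "qpos": joint angles; "qd": joint speeds; "tau": joint torques, N m; "eef_pos": TCP position; "tool_rot": TCP orientation; "force": force on the tool from outside, world axes, zero at the start; "torque": the same for the moment, N m; "width": finger opening in mm.
Only numpy, scipy, OpenCV 4.12 (cv2) and the standard library are available. Lean on these libraries where they do the work, as an engineer would, in place of code of your own. Each camera call takes 0.05 s, during which the arm holds its last target. There are 200 camera calls.

## Working session

There is one attempt and no reset: what is moved stays moved. The work goes in short steps, Python scripts to look and compute and a tool call to move; the robot and the scene stay as the last step left them, time stands still between calls to the robot, and variables do not carry over. Pictures are saved under pics/ and viewed, about 8 in all and at most 12, crops included, and the job is handed in when it is done.

Besides the shell and the picture viewer there is one more tool, called after "Call:" as a command line: name --argument value ..., lists and objects as JSON in quotes. apply_moves: Moves the arm, as the interface text tells. Shifts and turns lie within -1 to 1; 1 stands for 0.04 m of shift or 5 degrees of turn. Its arguments: {"type":"object","properties":{"commands":{"type":"array"},"claw":{"type":"number"}},"required":["commands"]}

```bash
mkdir -p pics
cat > h.py <<'E'
import numpy as np, cv2
from scipy.spatial.transform import Rotation as R
from cell import readout, eyes
def snap(n,f):
    d=eyes.get_image(n); cv2.imwrite(f'pics/{f}.png',d['image'][:,:,::-1]); np.savez(f'pics/{f}.npz',**d); return d
def load(f): return dict(np.load(f'pics/{f}.npz'))
def ray(d,uv):
    K=np.array(d['mtx'],float); k=float(d['k1']); p=np.array([(uv[0]-K[0,2])/K[0,0],(uv[1]-K[1,2])/K[1,1]])
    s=p.copy()
    for _ in range(30): s=p/(1+k*(s@s))
    M=cv2.Rodrigues(np.array(d['rvec'],float))[0]; t=np.array(d['tvec'],float).ravel()
    return -M.T@t, M.T@np.array([s[0],s[1],1])
def atz(d,uv,z):
    c,v=ray(d,uv); return c+v*(z-c[2])/v[2]
def proj(d,P):
    M=cv2.Rodrigues(np.array(d['rvec'],float))[0]; t=np.array(d['tvec'],float).ravel(); P=np.atleast_2d(P)
    c=P@M.T+t; s=c[:,:2]/c[:,2:]; s=s*(1+float(d['k1'])*(s**2).sum(1))[:,None]
    K=np.array(d['mtx'],float); return s*[K[0,0],K[1,1]]+K[:2,2]
E
python3 - <<'E'
from h import *
a=snap('scene','s0');b=snap('top','t0')
for d in(a,b): print(ray(d,(320,240)))
print(readout.read_state())
E
```

```text
(array([1187.35320477,  384.49620766,  659.96588986]), array([-0.68388858, -0.358302  , -0.63561672]))
(array([ 343.68785073,   71.9424427 , 1155.21372075]), array([ 0.20527135,  0.00275158, -0.97883285]))
{'clock': 0.1, 'qpos': array([-1.36782328,  0.6292713 ,  0.0384302 ,  1.51827957, -0.02699416,
        0.99632847, -0.01995398]), 'qd': array([ 4.47823771e-04, -3.53721167e-04, -1.24085258e-03, -2.84178388e-03,
        2.47751639e-03, -1.47946166e-04,  8.75247869e-05]), 'tau': array([ 2.78527477e-03, -5.64525926e+01,  1.23037275e+00, -1.93970221e+01,
        1.13313735e-02,  5.41060406e-03,  1.78223900e-05]), 'eef_pos': array([172.4175263 , 626.11503464, 230.46565174]), 'tool_rot': array([-1.570812  ,  0.00176911,  1.30208398]), 'force': array([ 0.4628541 , -0.13538702, -0.45736635]), 'torque': array([-0.00845962,  0.00811457,  0.07551391]), 'width': 85.54845163396115}
```

View pics/t0.png

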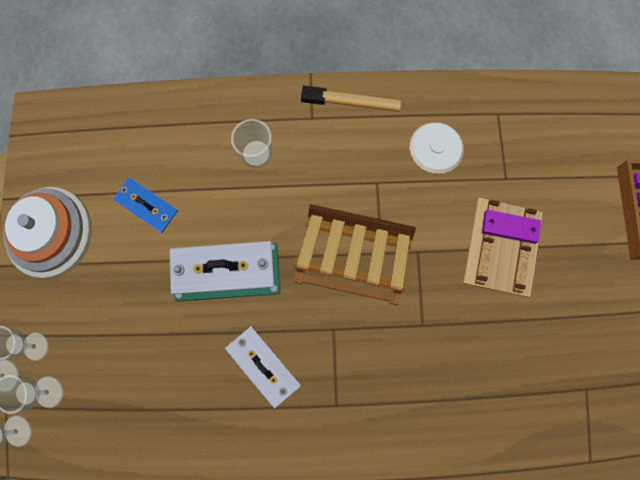

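View pics/s0.png

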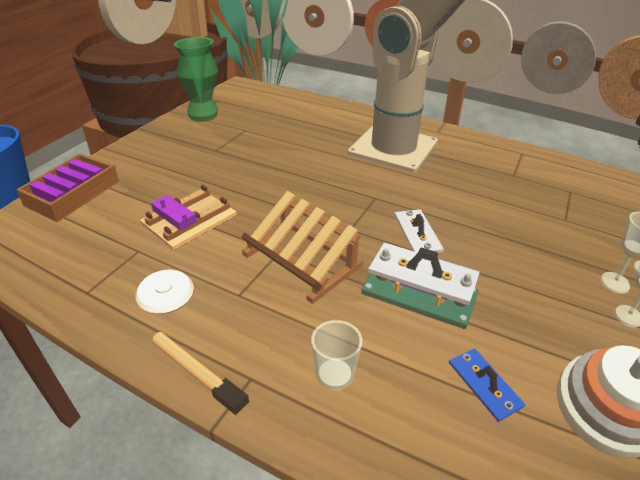

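In the top picture there are three handled plates: blue at (145,205), a small silver one lying on the bench at (262,367), and a large silver one on the green jig at (222,268). The one on the jig fits, because it is not blue and is the larger silver one. The rest is at (355,253), and the rack at (505,246) has its empty bay on the lower side, nearer the robot. I'll confirm in an enlarged crop.

Run:
```python
from h import *
im=cv2.imread('pics/t0.png')
a=cv2.resize(im[195:305,160:420],None,fx=3,fy=3,interpolation=cv2.INTER_CUBIC)
b=cv2.resize(im[190:305,455:555],None,fx=2.3,fy=2.3,interpolation=cv2.INTER_CUBIC)
c=np.zeros((a.shape[0]+b.shape[0],a.shape[1],3),np.uint8);c[:a.shape[0]]=a;c[a.shape[0]:,:b.shape[1]]=b
cv2.imwrite('pics/c1.png',c)
```

```text
(no output)
```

View pics/c1.png

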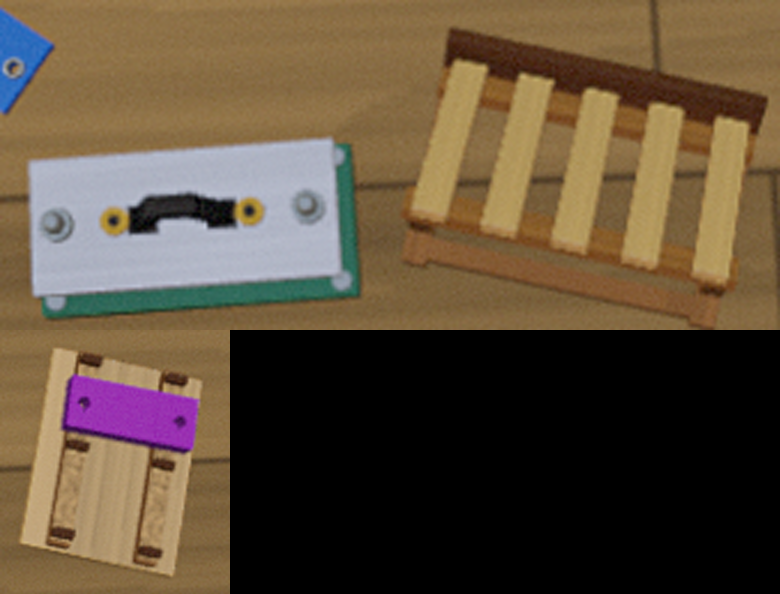

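```bash
cat > m.py <<'E'
from h import *
d=load('t0')
def P(pts,s,o,z): return np.array([atz(d,(p[0]/s+o[0],p[1]/s+o[1]),z) for p in pts])
def show(n,q):
    print(n,q.mean(0).round(1)); 
    for i in range(len(q)):
        e=q[(i+1)%len(q)]-q[i]; print('  len %.1f ang %.1f'%(np.hypot(*e[:2]),np.degrees(np.arctan2(e[1],e[0]))))
show('plate',P([(30,160),(332,138),(342,274),(35,296)],3,(160,195),64.5))
show('dowels',P([(56,223),(307,206)],3,(160,195),84.5))
show('rack',P([(52,348),(202,380),(172,576),(20,543)],2.3,(455,190-330/2.3),12))
show('done',P([(74,376),(198,398),(191,450),(65,429)],2.3,(455,190-330/2.3),50))
show('slat low ends',P([(412,217),(731,284)],3,(160,195),103))
z=40+16*np.cos(np.pi/6)
show('ledge top outer',P([(447,30),(765,97)],3,(160,195),z))
E
python3 m.py
```

```text
plate [527.9 258.8  64.5]
  len 189.5 ang -87.9
  len 84.8 ang -177.0
  len 189.8 ang 92.3
  len 85.3 ang 2.8
dowels [525.9 257.1  84.5]
  len 153.4 ang -88.0
  len 153.4 ang 92.0
rack [ 556.3 -286.    12. ]
  len 136.8 ang -104.0
  len 175.9 ang 164.9
  len 134.3 ang 75.2
  len 173.9 ang -14.3
done [ 588.5 -295.2   50. ]
  len 108.7 ang -102.0
  len 45.8 ang 165.6
  len 109.3 ang 78.4
  len 46.6 ang -15.1
slat low ends [493.   23.8 103. ]
  len 191.6 ang -104.2
  len 191.6 ang 75.8
ledge top outer [617.7  -5.5  53.9]
  len 204.4 ang -104.4
  len 204.4 ang 75.6
```

The crop confirms it. The large silver plate with the black handle sits on the green jig with both dowels through it, and its corners are at crop (30,160), (332,138), (342,274) and (35,296). The rack's empty bay is the one towards the robot. Next I'll move over the jig.

```bash
cat > g.py <<'E'
import sys
from h import *
# target: x y z yaw tilt n ; tool R = Rz(yaw)Ry(tilt)Rx(-90)
def state():
    s=readout.read_state(); return np.array(s['eef_pos']),R.from_euler('xyz',s['tool_rot']),s
def plan(x,y,z,yaw,tilt,n):
    p,r,s=state(); T=R.from_euler('xyz',[-90,tilt,yaw],degrees=True)
    rel=r.inv()*T; P=r.inv().apply(np.array([x,y,z])-p); rv=rel.as_rotvec()/n; q=R.from_rotvec(rv)
    S=sum((q**k).as_matrix() for k in range(n)); t=np.linalg.solve(S,P)
    print('row x%d:'%n,np.r_[t/40,np.degrees(rv)/5].round(3).tolist())
    print('err mm',(np.array([x,y,z])-p).round(1),'rot deg',np.degrees(rel.as_rotvec()).round(2),'F',np.round(s['force'],1),'w',round(s['width'],1),'t',round(s['clock'],2),'q',np.round(s['qpos'],2))
if __name__=='__main__':
    a=[float(v) for v in sys.argv[1:]]; plan(*a[:5],int(a[5]))
E
python3 g.py 527 258 230 2.3 0 16
```

```text
row x16: [0.048, 0.001, -0.853, 0.001, 0.904, -0.001]
err mm [ 354.6 -368.1   -0.5] rot deg [ 6.00e-02  7.23e+01 -9.00e-02] F [ 0.5 -0.1 -0.5] w 85.5 t 0.1 q [-1.37  0.63  0.04  1.52 -0.03  1.   -0.02]
```

Call:
apply_moves --commands '[[[0.05, 0, -0.85, 0, 0.9, 0], [0.05, 0, -0.85, 0, 0.9, 0], [0.05, 0, -0.85, 0, 0.9, 0], [0.05, 0, -0.85, 0, 0.9, 0], [0.05, 0, -0.85, 0, 0.9, 0], [0.05, 0, -0.85, 0, 0.9, 0], [0.05, 0, -0.85, 0, 0.9, 0], [0.05, 0, -0.85, 0, 0.9, 0]]]'

```text
clock: 0.77
eef_pos: [404.6, 502.8, 223.7]
tool_rot: [-1.565, 0.011, 0.668]
force: [0.9, 1.5, -0.2]
width: 85.6
```

```bash
python3 g.py 527 258 230 2.3 0 8
```

```text
row x8: [0.061, -0.022, -0.867, -0.003, 0.899, -0.018]
err mm [ 122.4 -244.8    6.3] rot deg [-0.11 35.95 -0.71] F [ 0.9  1.5 -0.2] w 85.6 t 0.77 q [-1.05  0.64  0.2   1.53 -0.15  0.99 -0.13]
```

Call:
apply_moves --commands '[[[0.06, -0.02, -0.87, 0, 0.9, -0.02], [0.06, -0.02, -0.87, 0, 0.9, -0.02], [0.06, -0.02, -0.87, 0, 0.9, -0.02], [0.06, -0.02, -0.87, 0, 0.9, -0.02], [0.06, -0.02, -0.87, 0, 0.9, -0.02], [0.06, -0.02, -0.87, 0, 0.9, -0.02], [0.06, -0.02, -0.87, 0, 0.9, -0.02], [0.06, -0.02, -0.87, 0, 0.9, -0.02]]]'

```text
clock: 1.43
eef_pos: [530.7, 243.4, 225.3]
tool_rot: [-1.572, -0.001, 0.006]
force: [1.9, 0.9, 0.8]
width: 85.7
```

```bash
python3 g.py 527 258 230 2.3 0 2; python3 -c "
from h import *
d=snap('wrist','w1');c,v=ray(d,(320,240));print(c,v)"
```

```text
row x2: [-0.044, -0.059, 0.183, 0.006, -0.194, 0.003]
err mm [-3.7 14.6  4.7] rot deg [ 0.06 -1.94  0.03] F [1.9 0.9 0.8] w 85.7 t 1.43 q [-0.73  0.57  0.39  1.72 -0.26  0.9  -0.22]
[530.14591937 309.80530328 367.20126021] [ 0.01650295 -0.2595001  -0.9657224 ]
```

View pics/w1.png

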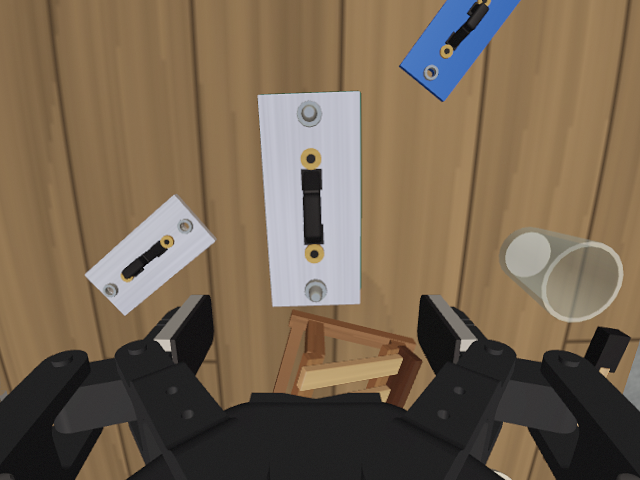

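The wrist view shows the plate's corners at (258,95), (360,91), (360,304) and (273,306). The dowels are at (309,112) and (315,292), and the handle bar at (313,207).

```bash
python3 - <<'E'
from h import *
d=load('w1')
def show(n,pts,z):
    q=np.array([atz(d,p,z) for p in pts]); print(n,q.mean(0).round(1))
    for i in range(len(q)):
        e=q[(i+1)%len(q)]-q[i]; print('  len %.1f ang %.1f'%(np.hypot(*e[:2]),np.degrees(np.arctan2(e[1],e[0]))))
show('plate',[(258,95),(360,91),(360,304),(273,306)],64.5)
show('dowel',[(309,111),(315,291)],84.5)
show('bar',[(304,192),(321,192),(324,243),(305,243)],110.5)
E
python3 g.py 527 257.5 150 2.3 0 4
```

```text
plate [528.8 258.6  64.5]
  len 83.8 ang 2.4
  len 190.1 ang -87.8
  len 83.4 ang -178.2
  len 189.1 ang 92.3
dowel [528.3 262.2  84.5]
  len 150.1 ang -87.9
  len 150.1 ang 92.1
bar [529.5 258.  110.5]
  len 12.6 ang 0.3
  len 39.3 ang -86.0
  len 14.6 ang -179.7
  len 39.3 ang 91.0
row x4: [-0.032, 0.474, 0.157, 0.024, -0.138, 0.004]
err mm [ -5.3  24.7 -75.9] rot deg [ 0.47 -2.76  0.08] F [-0.8 -7.8  0.6] w 85.4 t 1.48 q [-0.72  0.56  0.4   1.73 -0.26  0.9  -0.22]
```

Call:
apply_moves --commands '[[[-0.03, 0.47, 0.16, 0.02, -0.14, 0], [-0.03, 0.47, 0.16, 0.02, -0.14, 0], [-0.03, 0.47, 0.16, 0.02, -0.14, 0], [-0.03, 0.47, 0.16, 0.02, -0.14, 0], [0, 0, 0, 0, 0, 0], [0, 0, 0, 0, 0, 0]]]' --claw 40

```text
clock: 1.98
eef_pos: [529.6, 250.7, 148.7]
tool_rot: [-1.575, -0.003, 0.03]
force: [0.6, -0.4, 0.9]
width: 39.8
```

```bash
python3 g.py 528.3 258.5 84 2.2 0 6
```

```text
row x6: [-0.005, 0.269, 0.033, 0.008, -0.016, 0.005]
err mm [ -1.3   7.8 -64.7] rot deg [ 0.25 -0.47  0.15] F [ 0.6 -0.4  0.9] w 39.8 t 1.98 q [-0.71  0.66  0.34  1.79 -0.3   0.74 -0.18]
```

Call:
apply_moves --commands '[[[-0.03, 0.15, 0.2, 0.05, -0.1, 0.03], [0, 0.3, 0, 0, 0, 0], [0, 0.3, 0, 0, 0, 0], [0, 0.3, 0, 0, 0, 0], [0, 0.3, 0, 0, 0, 0], [0, 0.2, 0, 0, 0, 0], [0, 0, 0, 0, 0, 0]]]'

```text
clock: 2.57
eef_pos: [531.0, 261.5, 86.0]
tool_rot: [-1.567, -0.007, 0.041]
force: [-0.4, 0.0, -0.8]
width: 40.1
```

```bash
python3 g.py 528.3 258.5 84 2.2 0 2; python3 -c "
from h import *
d=snap('wrist','w2')"
```

```text
row x2: [-0.036, 0.025, -0.036, -0.023, 0.016, 0.041]
err mm [-2.7 -3.  -2. ] rot deg [-0.23  0.16  0.41] F [-0.4  0.  -0.8] w 40.1 t 2.57 q [-0.68  0.75  0.29  1.82 -0.35  0.61 -0.15]
```

View pics/w2.png

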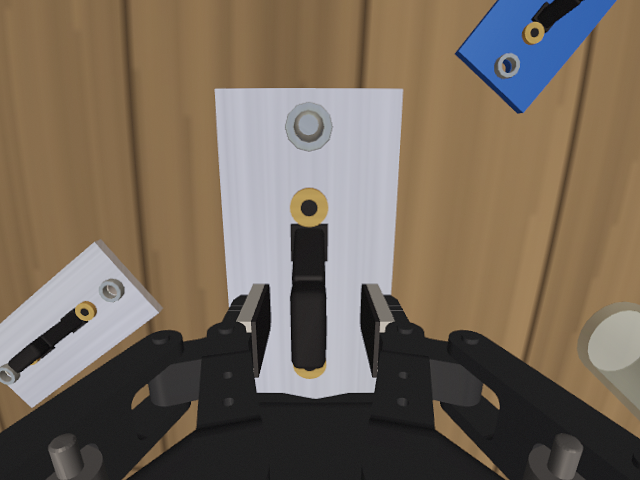

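The bar is at px 292–326 and the pads' inner faces are at about 267 and 363. The bar therefore lies about 2.5 mm towards −x, which agrees with the computed error. I'll correct that, then close.

Call:
apply_moves --commands '[[[-0.07, 0.05, -0.07, -0.05, 0.03, 0.08], [0, 0, 0, 0, 0, 0], [0, 0, 0, 0, 0, 0]]]'

```text
clock: 2.87
eef_pos: [529.6, 258.7, 85.9]
tool_rot: [-1.57, -0.002, 0.038]
force: [-0.0, -0.0, 0.1]
width: 39.9
```

```bash
python3 g.py 528.3 258.5 84 2.2 0 1
```

```text
row x1: [-0.033, 0.047, -0.004, -0.004, -0.004, 0.028]
err mm [-1.3 -0.2 -1.9] rot deg [-0.02 -0.02  0.14] F [-0.  -0.   0.1] w 39.9 t 2.87 q [-0.68  0.75  0.29  1.82 -0.34  0.62 -0.15]
```

Call:
apply_moves --commands '[[[-0.03, 0.03, 0, 0, 0, 0.03], [0, 0, 0, 0, 0, 0], [0, 0, 0, 0, 0, 0], [0, 0, 0, 0, 0, 0], [0, 0, 0, 0, 0, 0], [0, 0, 0, 0, 0, 0], [0, 0, 0, 0, 0, 0]]]' --claw 8

```text
clock: 3.45
eef_pos: [528.5, 258.8, 85.9]
tool_rot: [-1.57, -0.001, 0.039]
force: [0.1, -0.4, -0.7]
width: 12.7
```

```bash
python3 g.py 528.3 258.5 86 2.2 0 1
```

```text
row x1: [-0.006, -0.003, -0.007, -0.012, 0.001, 0.012]
err mm [-0.2 -0.3  0.1] rot deg [-0.06  0.01  0.06] F [ 0.1 -0.4 -0.7] w 12.7 t 3.45 q [-0.68  0.75  0.29  1.82 -0.34  0.62 -0.15]
```

Call:
apply_moves --commands '[[[0, -0.1, 0, 0, 0, 0], [0, -0.12, 0, 0, 0, 0], [0, -0.12, 0, 0, 0, 0], [0, -0.12, 0, 0, 0, 0]]]'

```text
clock: 3.78
eef_pos: [528.0, 258.7, 102.8]
tool_rot: [-1.571, 0.001, 0.039]
force: [1.9, 0.7, -7.8]
width: 12.7
```

```bash
python3 g.py 528.5 258.8 135 2.23 0 6
```

```text
row x6: [0.002, -0.134, 0.0, 0.001, -0.001, -0.001]
err mm [ 0.5  0.1 32.2] rot deg [ 0.03 -0.02 -0.03] F [ 1.9  0.7 -7.8] w 12.7 t 3.78 q [-0.69  0.73  0.3   1.81 -0.33  0.65 -0.16]
```

Call:
apply_moves --commands '[[[0.005, -0.13, 0, 0, 0, 0], [0.005, -0.15, 0, 0, 0, 0], [0, -0.15, 0, 0, 0, 0], [0, -0.15, 0, 0, 0, 0], [0, -0.3, 0, 0, 0, 0], [0, -0.6, 0, 0, 0, 0], [0, -0.6, 0, 0, 0, 0], [0, -0.6, 0, 0, 0, 0]]]'

```text
clock: 4.45
eef_pos: [521.4, 255.8, 211.9]
tool_rot: [-1.578, 0.018, 0.038]
force: [-0.5, -0.7, -6.0]
width: 12.8
```

```bash
python3 g.py 640 20 220 -14.3 0 8;python3 -c "
from h import *
d=snap('wrist','w3')"
```

```text
row x8: [0.435, -0.026, -0.704, 0.015, 0.412, -0.024]
err mm [ 118.6 -235.8    8.1] rot deg [ 0.59 16.47 -0.97] F [-0.5 -0.7 -6. ] w 12.8 t 4.45 q [-0.74  0.59  0.37  1.73 -0.26  0.9  -0.22]
```

View pics/w3.png

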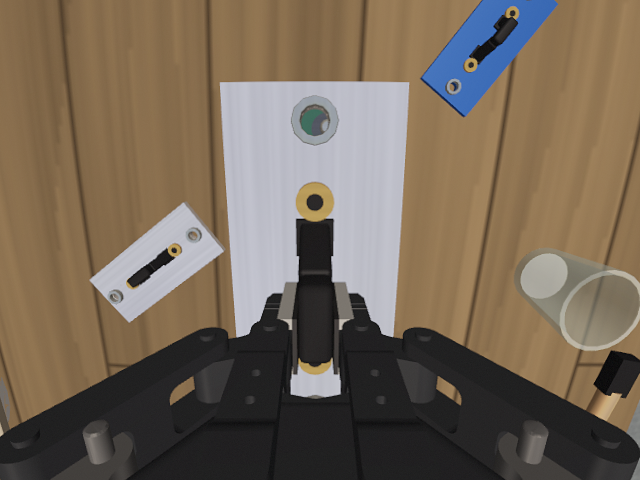

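The plate is off: its bush hole shows empty at (315,121), it sits level, and the grip held. Next I'll check the rest and rack models by overlaying them on the first images.

```bash
cat > bed.py <<'E'
from h import *
def bed(o,ang): # ang: dir of horizontal uphill
    h=np.array([np.cos(np.radians(ang)),np.sin(np.radians(ang)),0]);k=np.array([0,0,1.])
    x=h*np.cos(np.pi/6)+k*.5; z=-h*.5+k*np.cos(np.pi/6); y=np.cross(z,x); return np.array(o,float),np.c_[x,y,z]
E
python3 - <<'E'
from bed import *
o,B=bed((598.7,-3.1,40),165.7)
loc=lambda P:o+np.array(P)@B.T
g=lambda P: loc(P)
polys=[g([[0,-103,0],[0,103,0],[126,103,0],[126,-103,0]]),g([[0,-103,16],[0,103,16]])]
a=np.radians(-14.6);Rz=np.array([[np.cos(a),-np.sin(a),0],[np.sin(a),np.cos(a),0],[0,0,1]])
c=np.array([556.3,-286,0])
rk=lambda P:c+np.array(P)@Rz.T
polys+=[rk([[88,-68,12],[88,68,12],[-88,68,12],[-88,-68,12]]),rk([[-4,-38,28],[-72,-38,28]]),rk([[-4,38,28],[-72,38,28]])]
out=[]
for f,(x0,x1,y0,y1),s in(('s0',(130,370,180,310),3.3),('t0',(285,555,190,310),2.9)):
    d=load(f);im=cv2.imread(f'pics/{f}.png');im=cv2.resize(im[y0:y1,x0:x1],None,fx=s,fy=s,interpolation=cv2.INTER_CUBIC)
    for p in polys:
        q=((proj(d,p)-[x0-.5,y0-.5])*s).round().astype(int); cv2.polylines(im,[q.reshape(-1,1,2)],len(q)>2,(255,255,0),1)
    out.append(im)
w=max(i.shape[1] for i in out);out=[cv2.copyMakeBorder(i,0,0,0,w-i.shape[1],cv2.BORDER_CONSTANT) for i in out]
v=np.vstack(out);print(v.shape);cv2.imwrite('pics/ov.png',v if v.shape[0]<=600 else cv2.resize(v,None,fx=600/v.shape[0],fy=600/v.shape[0]))
E
```

```text
(777, 792, 3)
```

View pics/ov.png

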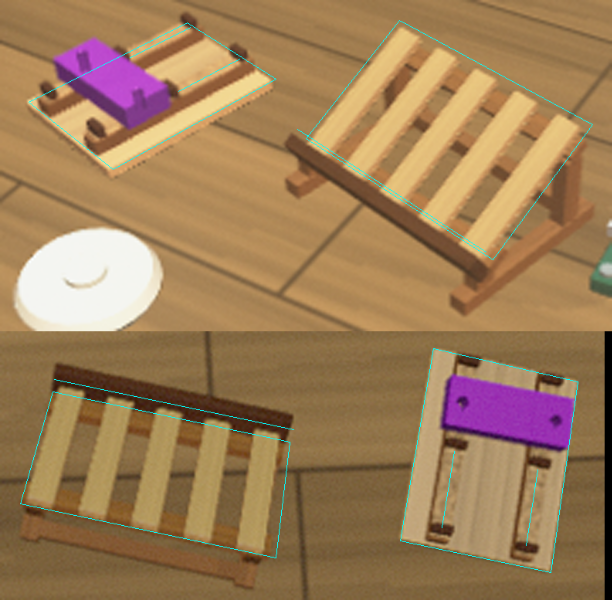

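Run:
```python
from h import *
out=[]
for f,(x0,x1,y0,y1),s in(('s0',(240,345,225,290),5),('t0',(303,418,202,245),6.5)):
    im=cv2.imread(f'pics/{f}.png');im=cv2.resize(im[y0:y1,x0:x1],None,fx=s,fy=s,interpolation=cv2.INTER_CUBIC);out.append(im)
w=max(i.shape[1] for i in out);v=np.vstack([cv2.copyMakeBorder(i,0,0,0,w-i.shape[1],cv2.BORDER_CONSTANT) for i in out]);v=cv2.convertScaleAbs(v,alpha=1.5);print(v.shape)
cv2.imwrite('pics/z.png',v[:600])
```

```text
(605, 748, 3)
```

View pics/z.png

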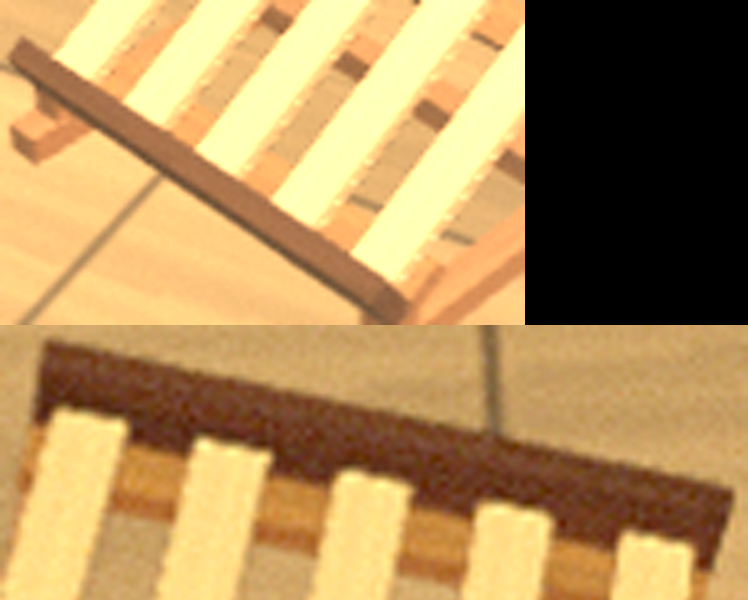

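Run:
```python
from h import *
t=load('t0');s=load('s0')
T=lambda p,z:atz(t,(303+(p[0]+.5)/6.5-.5,202+(p[1]-325+.5)/6.5-.5),z)
S=lambda p,z:atz(s,(240+(p[0]+.5)/5-.5,225+(p[1]+.5)/5-.5),z)
an=lambda a,b:np.degrees(np.arctan2(*(b-a)[1::-1]))
a,b=T((93,414),40),T((657,540),40);print('slat0',(a+b)/2,an(a,b),T((377,475),40))
zl=40+16*.866
a,b=S((25,40),zl),S((412,297),zl);print('ledge in top scene',a,b,(a+b)/2,an(a,b),np.linalg.norm(a-b))
a,b=T((45,342),zl-5),T((733,493),zl-5);print('ledge out top',(a+b)/2,an(a,b),np.linalg.norm(a-b))
h=np.array([-.969,.247,0]);print('inner top offset from origin', -h*8)
```

```text
slat0 [603.95071921  -2.37164587  40.        ] -105.06945819438512 [604.47048254  -3.0833673   40.        ]
ledge in top scene [ 589.10433389 -102.83404271   53.856     ] [643.27812524 104.92700475  53.856     ] [616.19122957   1.04648102  53.856     ] 75.38551492106023 214.7078305823581
ledge out top [619.57339895  -6.72100686  48.856     ] -104.87281548757 205.4563297628433
inner top offset from origin [ 7.752 -1.976 -0.   ]
```

```bash
cat > b.py <<'E'
import sys
from bed import *
from g import plan,state
o,B=bed((605,-3,40),165.2)
def tgt(s,hov,lat=0): return o+B@np.array([s,lat,31.4+hov])
s,h,n=float(sys.argv[1]),float(sys.argv[2]),int(sys.argv[3])
p,r,st=state();print('bed coords of plate origin',(B.T@(p-o)-[0,0,31.4]).round(1),'F bed',(B.T@np.array(st['force'])).round(1))
plan(*tgt(s,h),-14.8,30,n)
E
python3 b.py 50 70 10
```

```text
bed coords of plate origin [ 213.5 -230.7   49.9] F bed [-0.9 -1.3 -0.6]
row x10: [0.314, 0.083, -0.637, 0.094, 0.33, 0.585]
err mm [  87.7 -261.7  -64.3] rot deg [ 4.72 16.48 29.23] F [ 0.8  1.1 -1. ] w 13.0 t 4.5 q [-0.74  0.58  0.38  1.72 -0.26  0.9  -0.22]
```

Call:
apply_moves --commands '[[[0.31, 0.08, -0.64, 0.09, 0.33, 0.58], [0.31, 0.08, -0.64, 0.09, 0.33, 0.58], [0.31, 0.08, -0.64, 0.09, 0.33, 0.58], [0.31, 0.08, -0.64, 0.09, 0.33, 0.58], [0.31, 0.08, -0.64, 0.09, 0.33, 0.58], [0.31, 0.08, -0.64, 0.09, 0.33, 0.58], [0.31, 0.08, -0.64, 0.09, 0.33, 0.58]]]'

```text
clock: 5.08
eef_pos: [598.0, 85.8, 182.4]
tool_rot: [-1.537, 0.372, -0.14]
force: [1.0, 0.6, -7.2]
width: 13.0
```

```bash
python3 b.py 50 70 3
```

```text
bed coords of plate origin [ 96.7 -84.1  77.2] F bed [-4.3 -0.8 -5.9]
row x3: [0.33, 0.105, -0.726, 0.068, 0.416, 0.57]
err mm [ 14.1 -90.7 -29.6] rot deg [1.02 6.24 8.55] F [ 1.   0.6 -7.2] w 13.0 t 5.08 q [-0.29  0.84  0.35  1.35 -0.35  1.37 -0.02]
```

Call:
apply_moves --commands '[[[0.33, 0.1, -0.73, 0.07, 0.42, 0.57], [0.33, 0.1, -0.73, 0.07, 0.42, 0.57], [0.33, 0.1, -0.73, 0.07, 0.42, 0.57], [0, 0, 0, 0, 0, 0], [0, 0, 0, 0, 0, 0]]]'

```text
clock: 5.5
eef_pos: [616.0, -22.8, 143.6]
tool_rot: [-1.585, 0.523, -0.283]
force: [1.9, 2.8, -5.0]
width: 12.8
```

```bash
python3 b.py 48 25 3
```

```text
bed coords of plate origin [38.2 16.3 66.2] F bed [-3.5 -3.1 -3.8]
row x3: [-0.084, 0.343, 0.135, 0.006, -0.082, 0.002]
err mm [-23.9  23.2 -30.7] rot deg [ 0.1  -1.23  0.02] F [ 1.9  2.8 -5. ] w 12.8 t 5.5 q [-0.11  1.01  0.37  1.16 -0.35  1.56  0.  ]
```

Call:
apply_moves --commands '[[[-0.12, 0.1, 0.2, 0, -0.12, 0], [-0.12, 0.2, 0.2, 0, -0.12, 0], [0, 0.35, 0, 0, 0, 0], [0, 0.35, 0, 0, 0, 0], [0, 0, 0, 0, 0, 0], [0, 0, 0, 0, 0, 0]]]'

```text
clock: 6.0
eef_pos: [593.8, 2.8, 111.1]
tool_rot: [-1.571, 0.513, -0.254]
force: [1.1, -0.5, -5.5]
width: 12.8
```

```bash
python3 b.py 48 12 2; python3 -c "
from h import *
d=snap('scene','s1')
im=d['image'][200:330,200:400,::-1];cv2.imwrite('pics/s1c.png',cv2.resize(im,None,fx=4,fy=4,interpolation=cv2.INTER_CUBIC))"
```

```text
bed coords of plate origin [46.2 -2.7 24. ] F bed [-3.7  0.3 -4.2]
row x2: [-0.023, 0.15, -0.034, 0.011, 0.019, 0.062]
err mm [-8.  -0.7 -9.5] rot deg [0.11 0.19 0.62] F [ 1.1 -0.5 -5.5] w 12.8 t 6.0 q [-0.15  1.    0.35  1.28 -0.36  1.44  0.02]
```

View pics/s1c.png

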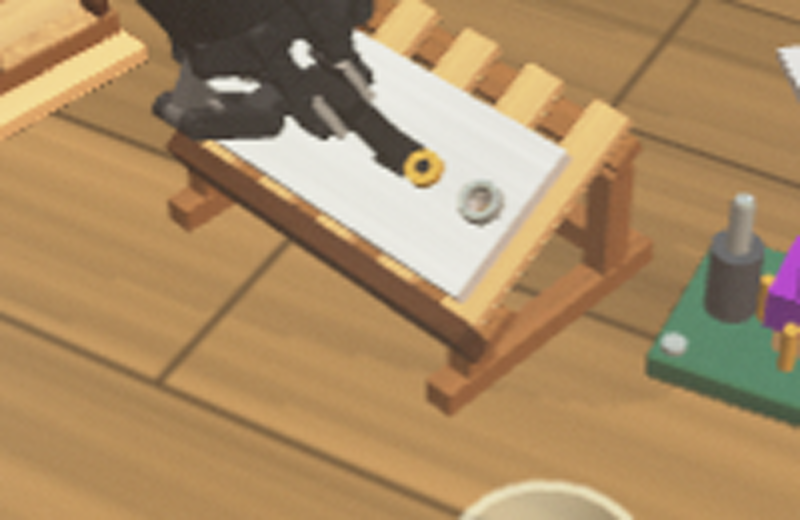

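The plate is hovering parallel to the bed. Its lower edge, from (205,145) to (462,298), is parallel to the ledge and just up-slope of it. I'll lower it.

Call:
apply_moves --commands '[[[-0.05, 0.15, -0.07, 0.02, 0.04, 0.12], [0, 0.15, 0, 0, 0, 0], [0, 0.12, 0, 0, 0, 0], [0, 0, 0, 0, 0, 0], [0, 0, 0, 0, 0, 0]]]'

```text
clock: 6.47
eef_pos: [584.9, 3.4, 98.4]
tool_rot: [-1.569, 0.518, -0.256]
force: [-0.0, 0.9, -6.6]
width: 12.9
```

```bash
python3 b.py 46 0 3
```

```text
bed coords of plate origin [47.5 -1.1  8.6] F bed [-3.1 -0.8 -5.9]
row x3: [0.012, 0.072, -0.009, -0.002, 0.008, 0.021]
err mm [-3.2 -0.3 -8.2] rot deg [-0.02  0.12  0.31] F [-0.   0.9 -6.6] w 12.9 t 6.47 q [-0.15  1.    0.35  1.31 -0.37  1.41  0.03]
```

Call:
apply_moves --commands '[[[0, 0.07, -0.02, 0, 0.02, 0.06], [0, 0.05, 0, 0, 0, 0], [0, 0.03, 0, 0, 0, 0], [0, 0, 0, 0, 0, 0]]]'

```text
clock: 6.8
eef_pos: [582.0, 2.7, 92.8]
tool_rot: [-1.571, 0.523, -0.259]
force: [0.7, -0.3, -6.3]
width: 12.9
```

```bash
python3 b.py 46 0 1
```

```text
bed coords of plate origin [46.9  0.3  2.5] F bed [-3.8  0.1 -5.1]
row x1: [0.023, 0.063, 0.008, -0.007, -0.006, 0.009]
err mm [-0.4  0.4 -2.7] rot deg [-0.03 -0.03  0.05] F [ 0.7 -0.3 -6.3] w 12.9 t 6.8 q [-0.15  1.01  0.35  1.32 -0.37  1.4   0.03]
```

Call:
apply_moves --commands '[[[0, 0.04, 0, 0, 0, 0], [0, 0.03, 0, 0, 0, 0], [0, 0.02, 0, 0, 0, 0], [0, 0, 0, 0, 0, 0]]]'

```text
clock: 7.13
eef_pos: [581.0, 3.0, 90.4]
tool_rot: [-1.57, 0.521, -0.259]
force: [-0.5, 0.1, -6.1]
width: 12.9
```

```bash
python3 b.py 42 0 1
```

```text
bed coords of plate origin [46.7  0.4 -0.1] F bed [-2.6 -0.  -5.6]
row x1: [0.117, -0.002, 0.009, -0.011, -0.005, 0.028]
err mm [ 4.1 -0.7 -2.2] rot deg [-0.06 -0.02  0.14] F [-0.5  0.1 -6.1] w 12.9 t 7.13 q [-0.15  1.01  0.35  1.32 -0.37  1.4   0.03]
```

Call:
apply_moves --commands '[[[0, 0.04, 0, 0, 0, 0.03], [0, 0.03, 0, 0, 0, 0], [0, 0.03, 0, 0, 0, 0], [0, 0, 0, 0, 0, 0]]]'

```text
clock: 7.47
eef_pos: [580.9, 3.0, 90.3]
tool_rot: [-1.569, 0.519, -0.258]
force: [-0.8, 0.7, -5.7]
width: 12.1
```

```bash
python3 b.py 42 -2 1
```

```text
bed coords of plate origin [46.6  0.3 -0.3] F bed [-2.  -0.4 -5.4]
row x1: [0.115, 0.044, 0.008, -0.021, 0.002, 0.048]
err mm [ 3.1 -0.5 -3.8] rot deg [-0.1   0.01  0.24] F [-0.8  0.7 -5.7] w 12.1 t 7.47 q [-0.15  1.01  0.35  1.33 -0.37  1.39  0.03]
```

Call:
apply_moves --commands '[[[0, 0.08, 0, 0, 0, 0.04], [0, 0.1, 0, 0, 0, 0]]]'

```text
clock: 7.63
eef_pos: [581.0, 3.0, 90.1]
tool_rot: [-1.567, 0.516, -0.257]
force: [6.0, -1.3, 21.1]
width: 12.9
```

```bash
python3 b.py 42 -2 1
```

```text
bed coords of plate origin [46.5  0.3 -0.4] F bed [ 5.2 -0.3 21.3]
row x1: [0.112, 0.041, 0.008, -0.038, 0.012, 0.082]
err mm [ 3.1 -0.5 -3.6] rot deg [-0.19  0.06  0.41] F [ 6.  -1.3 21.1] w 12.9 t 7.63 q [-0.15  1.01  0.35  1.33 -0.37  1.39  0.03]
```

Contact with the slats gives 21 N normal to the bed, at a height of −0.4 mm. Now I'll slide the plate down to the ledge.

Call:
apply_moves --commands '[[[0.06, 0.01, 0, 0, 0, 0], [0.08, 0.01, 0, 0, 0, 0], [0.08, 0.02, 0, 0, 0, 0]]]'

```text
clock: 7.88
eef_pos: [584.6, 2.4, 88.1]
tool_rot: [-1.566, 0.526, -0.257]
force: [-5.3, 1.6, 20.3]
width: 12.9
```

```bash
python3 b.py 42 -1 1
```

```text
bed coords of plate origin [42.4 -0.  -0.3] F bed [14.9 -0.2 14.8]
row x1: [0.009, 0.018, -0.0, -0.049, 0.017, -0.023]
err mm [-0.   0.  -0.8] rot deg [-0.24  0.08 -0.11] F [-5.3  1.6 20.3] w 12.9 t 7.88 q [-0.15  1.02  0.35  1.31 -0.37  1.41  0.03]
```

Call:
apply_moves --commands '[[[0.08, 0.01, 0, 0, 0, 0], [0.08, 0.01, 0, 0, 0, 0]]]'

```text
clock: 8.05
eef_pos: [585.1, 2.3, 88.5]
tool_rot: [-1.565, 0.54, -0.256]
force: [-4.4, 1.4, 11.8]
width: 13.0
```

```bash
python3 b.py 42 -1 1
```

```text
bed coords of plate origin [42.1 -0.   0.3] F bed [ 9.9 -0.2  8. ]
row x1: [0.003, 0.032, -0.0, -0.051, 0.018, -0.184]
err mm [-0.6  0.1 -1.2] rot deg [-0.26  0.09 -0.92] F [-4.4  1.4 11.8] w 13.0 t 8.05 q [-0.14  1.03  0.35  1.29 -0.37  1.43  0.03]
```

It stalls at 42.1 mm, so the edge is on the ledge, but the tilt is 0.9° over. I'll bring it back flat.

Call:
apply_moves --commands '[[[0.01, 0.05, 0, -0.05, 0, -0.2], [0.03, 0.06, 0, 0, 0, -0.1], [0.03, 0.06, 0, 0, 0, 0], [0.02, 0.04, 0, 0, 0, 0]]]'

```text
clock: 8.38
eef_pos: [584.5, 2.4, 88.1]
tool_rot: [-1.568, 0.517, -0.256]
force: [-0.1, 0.3, 6.0]
width: 12.9
```

```bash
python3 b.py 42 -1 1; python3 -c "
from h import *
d=snap('scene','s2')
im=d['image'][200:330,200:400,::-1];cv2.imwrite('pics/s2c.png',cv2.resize(im,None,fx=4,fy=4,interpolation=cv2.INTER_CUBIC))"
```

```text
bed coords of plate origin [42.5 -0.  -0.3] F bed [ 3.1 -0.2  5.1]
row x1: [0.012, 0.017, -0.0, -0.024, 0.023, 0.077]
err mm [ 0.1 -0.  -0.8] rot deg [-0.12  0.11  0.39] F [-0.1  0.3  6. ] w 12.9 t 8.38 q [-0.15  1.01  0.35  1.32 -0.37  1.39  0.03]
```

View pics/s2c.png

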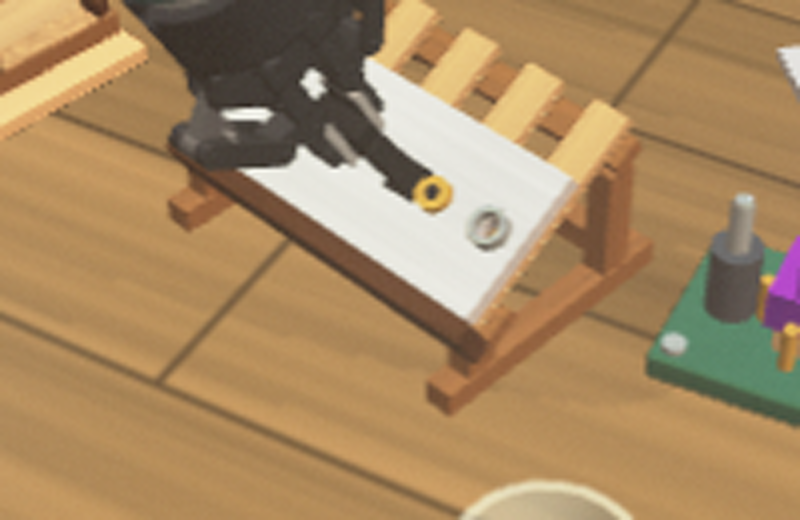

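The plate lies flat, with its lower edge against the ledge from (235,170) to (468,320). One small nudge, then release.

Call:
apply_moves --commands '[[[0.05, 0.03, 0, 0, 0, 0.05], [0.05, 0.03, 0, 0, 0, 0]]]'

```text
clock: 8.6
eef_pos: [584.6, 2.4, 88.2]
tool_rot: [-1.567, 0.529, -0.256]
force: [-2.2, -0.5, 14.1]
width: 12.6
```

```bash
python3 b.py 42 -1 1
```

```text
bed coords of plate origin [42.4 -0.  -0.2] F bed [ 8.8  1.  11.2]
row x1: [0.01, 0.02, -0.001, -0.032, 0.023, -0.06]
err mm [-0.1 -0.  -0.9] rot deg [-0.16  0.11 -0.3 ] F [-2.2 -0.5 14.1] w 12.6 t 8.6 q [-0.15  1.02  0.35  1.3  -0.37  1.41  0.03]
```

Call:
apply_moves --commands '[[[0, 0, 0, 0, 0, 0], [0, 0, 0, 0, 0, 0], [0, 0, 0, 0, 0, 0], [0, 0, 0, 0, 0, 0]]]' --claw 40

```text
clock: 8.93
eef_pos: [583.2, 2.9, 87.2]
tool_rot: [-1.567, 0.534, -0.256]
force: [-0.8, 0.3, -0.7]
width: 39.8
```

Call:
apply_moves --commands '[[[0, -0.2, 0, 0, 0, 0], [0, -0.5, 0, 0, 0, 0], [0, -0.8, 0, 0, 0, 0], [0, -0.8, 0, 0, 0, 0], [0, -0.8, 0, 0, 0, 0]]]'

```text
clock: 9.35
eef_pos: [639.9, -11.6, 191.5]
tool_rot: [-1.57, 0.554, -0.257]
force: [1.3, -0.3, 0.1]
width: 40.0
```

```bash
python3 g.py 528.3 258.5 190 2.2 0 8
```

```text
row x8: [-0.434, 0.156, 0.795, -0.118, -0.413, -0.787]
err mm [-111.6  270.1   -1.5] rot deg [ -4.71 -16.51 -31.5 ] F [ 1.3 -0.3  0.1] w 40.0 t 9.35 q [-0.1   1.02  0.36  0.99 -0.35  1.73 -0.03]
```

Call:
apply_moves --commands '[[[-0.43, 0.1, 0.8, -0.12, -0.41, -0.79], [-0.43, 0.15, 0.8, -0.12, -0.41, -0.79], [-0.43, 0.15, 0.8, -0.12, -0.41, -0.79], [-0.43, 0.15, 0.8, -0.12, -0.41, -0.79], [-0.43, 0.15, 0.8, -0.12, -0.41, -0.79], [-0.43, 0.15, 0.8, -0.12, -0.41, -0.79], [-0.43, 0.15, 0.8, -0.12, -0.41, -0.79]]]' --claw 85

```text
clock: 9.93
eef_pos: [568.1, 218.2, 196.7]
tool_rot: [-1.577, 0.019, -0.007]
force: [0.5, -0.1, -0.3]
width: 84.9
```

```bash
python3 g.py 528.3 258.5 180 2.2 0 2
```

```text
row x2: [-0.492, 0.214, 0.508, 0.035, -0.259, -0.108]
err mm [-39.8  40.3 -16.7] rot deg [ 0.35 -2.59 -1.08] F [ 0.5 -0.1 -0.3] w 84.9 t 9.93 q [-0.64  0.64  0.38  1.66 -0.29  0.91 -0.16]
```

Call:
apply_moves --commands '[[[-0.4, 0.17, 0.4, 0.03, -0.2, -0.08], [-0.4, 0.17, 0.4, 0.03, -0.2, -0.08], [0, 0, 0, 0, 0, 0], [0, 0, 0, 0, 0, 0]]]'

```text
clock: 10.27
eef_pos: [523.8, 267.1, 184.9]
tool_rot: [-1.562, 0.007, 0.054]
force: [0.0, -0.9, 0.9]
width: 84.9
```

```bash
cat > pur.py <<'E'
from h import *
def purple(d,z):
    hsv=cv2.cvtColor(d['image'],cv2.COLOR_RGB2HSV); m=((hsv[...,0]>130)&(hsv[...,0]<160)&(hsv[...,1]>100)).astype(np.uint8)
    for c in cv2.findContours(m,cv2.RETR_EXTERNAL,cv2.CHAIN_APPROX_NONE)[0]:
        if cv2.contourArea(c)<300: continue
        g=np.array([atz(d,p[0],z)[:2] for p in c],np.float32)
        print('rect at z',z,cv2.minAreaRect(g),'bbox px',cv2.boundingRect(c))
E
python3 g.py 528.3 258.5 120 2.2 0 4; python3 -c "
from pur import *
purple(snap('wrist','w4'),52);purple(snap('top','t4'),52)"
```

```text
row x4: [0.027, 0.405, -0.057, -0.025, 0.043, -0.021]
err mm [  4.5  -8.6 -64.9] rot deg [-0.51  0.86 -0.42] F [ 0.  -0.9  0.9] w 84.9 t 10.27 q [-0.74  0.62  0.36  1.75 -0.29  0.83 -0.19]
rect at z 52 ((527.53955078125, 258.6724853515625), (43.34687423706055, 111.15441131591797), 2.157256603240967) bbox px (294, 175, 55, 131)
rect at z 52 ((526.9766235351562, 248.94329833984375), (46.60405731201172, 91.29655456542969), 2.137634754180908) bbox px (203, 255, 50, 28)
rect at z 52 ((588.5258178710938, -292.48638916015625), (113.48611450195312, 49.0338020324707), 76.78889465332031) bbox px (482, 209, 59, 34)
```

Call:
apply_moves --commands '[[[0.1, 0.2, -0.2, -0.1, 0.17, -0.08], [0.01, 0.35, 0, 0, 0, 0], [0, 0.4, 0, 0, 0, 0], [0, 0.4, 0, 0, 0, 0], [0, 0.3, 0, 0, 0, 0], [0, 0, 0, 0, 0, 0], [0, 0, 0, 0, 0, 0]]]'

```text
clock: 10.95
eef_pos: [541.9, 243.9, 115.4]
tool_rot: [-1.579, -0.011, 0.013]
force: [0.8, 0.4, -0.1]
width: 85.4
```

```bash
python3 g.py 527.5 258.6 70 2.16 0 1
```

```text
row x1: [-0.367, 1.127, 0.381, 0.098, -0.289, 0.121]
err mm [-14.4  14.7 -45.4] rot deg [ 0.49 -1.44  0.6 ] F [ 0.8  0.4 -0.1] w 85.4 t 10.95 q [-0.69  0.72  0.34  1.79 -0.33  0.68 -0.15]
```

Call:
apply_moves --commands '[[[-0.18, 0.1, 0.18, 0.05, -0.14, 0.06], [-0.18, 0.1, 0.18, 0.05, -0.14, 0.06], [0, 0, 0, 0, 0, 0], [0, 0, 0, 0, 0, 0], [0, 0, 0, 0, 0, 0]]]'

```text
clock: 11.37
eef_pos: [528.4, 257.5, 108.1]
tool_rot: [-1.57, -0.002, 0.035]
force: [-0.5, 0.6, 0.6]
width: 85.0
```

```bash
python3 g.py 527.5 258.6 70 2.16 0 1
```

```text
row x1: [-0.025, 0.952, 0.028, -0.012, -0.027, 0.027]
err mm [ -0.9   1.1 -38.1] rot deg [-0.06 -0.13  0.13] F [-0.5  0.6  0.6] w 85.0 t 11.37 q [-0.7   0.72  0.32  1.81 -0.34  0.66 -0.15]
```

Call:
apply_moves --commands '[[[-0.02, 0.2, 0.03, 0, -0.03, 0.03], [0, 0.25, 0, 0, 0, 0], [0, 0.25, 0, 0, 0, 0], [0, 0.25, 0, 0, 0, 0], [0, 0.25, 0, 0, 0, 0], [0, 0.2, 0, 0, 0, 0], [0, 0, 0, 0, 0, 0], [0, 0, 0, 0, 0, 0]]]'

```text
clock: 12.03
eef_pos: [527.5, 258.9, 45.5]
tool_rot: [-1.57, 0.001, 0.039]
force: [0.7, 0.0, 0.5]
width: 84.8
```

```bash
python3 g.py 527.5 258.6 22 2.16 0 1
```

```text
row x1: [0.001, 0.588, -0.009, -0.008, 0.012, -0.008]
err mm [  0.   -0.3 -23.5] rot deg [-0.04  0.06 -0.04] F [0.7 0.  0.5] w 84.8 t 12.03 q [-0.67  0.81  0.26  1.84 -0.38  0.54 -0.12]
```

Call:
apply_moves --commands '[[[0, 0.15, 0, 0, 0, 0], [0, 0.18, 0, 0, 0, 0], [0, 0.13, 0, 0, 0, 0], [0, 0.05, 0, 0, 0, 0], [0, 0, 0, 0, 0, 0], [0, 0, 0, 0, 0, 0]]]'

```text
clock: 12.53
eef_pos: [528.1, 258.9, 23.3]
tool_rot: [-1.57, -0.0, 0.038]
force: [-0.1, -0.3, 0.9]
width: 84.9
```

```bash
python3 g.py 527.5 258.6 22 2.16 0 1
```

```text
row x1: [-0.014, 0.033, -0.008, -0.011, 0.008, 0.004]
err mm [-0.6 -0.3 -1.3] rot deg [-0.06  0.04  0.02] F [-0.1 -0.3  0.9] w 84.9 t 12.53 q [-0.66  0.85  0.24  1.84 -0.39  0.5  -0.11]
```

Call:
apply_moves --commands '[[[-0.01, 0, 0, 0, 0, 0], [0, 0, 0, 0, 0, 0], [0, 0, 0, 0, 0, 0], [0, 0, 0, 0, 0, 0], [0, 0, 0, 0, 0, 0], [0, 0, 0, 0, 0, 0], [0, 0, 0, 0, 0, 0], [0, 0, 0, 0, 0, 0]]]' --claw 36

```text
clock: 13.2
eef_pos: [527.8, 259.2, 24.3]
tool_rot: [-1.569, -0.001, 0.039]
force: [-0.0, 0.1, 0.6]
width: 43.1
```

```bash
python3 g.py 527.5 258.6 22 2.16 0 1
```

```text
row x1: [-0.007, 0.058, -0.016, -0.019, 0.011, 0.014]
err mm [-0.3 -0.6 -2.3] rot deg [-0.09  0.06  0.07] F [-0.   0.1  0.6] w 43.1 t 13.2 q [-0.66  0.85  0.24  1.84 -0.39  0.5  -0.11]
```

Call:
apply_moves --commands '[[[0, -0.15, 0, 0, 0, 0], [0, -0.2, 0, 0, 0, 0], [0, -0.25, 0, 0, 0, 0], [0, -0.4, 0, 0, 0, 0], [0, -0.6, 0, 0, 0, 0], [0, -0.8, 0, 0, 0, 0], [0, -0.8, 0, 0, 0, 0], [0, -0.6, 0, 0, 0, 0]]]'

```text
clock: 13.87
eef_pos: [522.8, 256.6, 180.7]
tool_rot: [-1.575, 0.012, 0.037]
force: [0.3, 0.2, -2.5]
width: 43.1
```

```bash
python3 g.py 519.5 -276.4 210 -14.8 0 16; python3 -c "
from pur import *
purple(load('t0'),50);purple(load('s0'),50)"
```

```text
row x16: [0.079, -0.044, -0.832, 0.004, 0.212, -0.008]
err mm [  -3.3 -533.    29.3] rot deg [ 0.34 16.95 -0.62] F [ 0.3  0.2 -2.5] w 43.1 t 13.87 q [-0.74  0.62  0.37  1.76 -0.29  0.82 -0.19]
rect at z 50 ((588.8319091796875, -293.11474609375), (113.69186401367188, 48.839656829833984), 76.78890991210938) bbox px (482, 209, 59, 34)
rect at z 50 ((600.0665283203125, -286.3580322265625), (134.01292419433594, 57.38136291503906), 76.07727813720703) bbox px (151, 195, 46, 36)
rect at z 50 ((629.6226806640625, -630.7594604492188), (165.04673767089844, 120.5425796508789), 0.00850906316190958) bbox px (30, 159, 72, 43)
```

Call:
apply_moves --commands '[[[0.08, -0.05, -0.83, 0, 0.21, 0], [0.08, -0.05, -0.83, 0, 0.21, 0], [0.08, -0.05, -0.83, 0, 0.21, 0], [0.08, -0.05, -0.83, 0, 0.21, 0], [0.08, -0.05, -0.83, 0, 0.21, 0], [0.08, -0.05, -0.83, 0, 0.21, 0], [0.08, -0.05, -0.83, 0, 0.21, 0], [0.08, -0.05, -0.83, 0, 0.21, 0]]]'

```text
clock: 14.53
eef_pos: [546.1, -5.0, 211.6]
tool_rot: [-1.558, -0.007, -0.095]
force: [0.9, -0.0, -2.7]
width: 42.8
```

```bash
python3 g.py 519.5 -276.4 200 -14.8 0 8
```

```text
row x8: [0.058, 0.03, -0.851, -0.019, 0.234, 0.008]
err mm [ -26.6 -271.4  -11.6] rot deg [-0.77  9.36  0.33] F [ 0.9 -0.  -2.7] w 42.8 t 14.53 q [-0.3   0.53  0.4   1.85 -0.29  0.82  0.16]
```

Call:
apply_moves --commands '[[[0.06, 0.02, -0.85, -0.02, 0.23, 0], [0.06, 0.02, -0.85, -0.02, 0.23, 0], [0.06, 0.02, -0.85, -0.02, 0.23, 0], [0.06, 0.02, -0.85, -0.02, 0.23, 0], [0.06, 0.02, -0.85, -0.02, 0.23, 0], [0.06, 0.02, -0.8, -0.02, 0.2, 0], [0.04, 0.02, -0.5, -0.02, 0.15, 0], [0, 0, 0, 0, 0, 0]]]'

```text
clock: 15.2
eef_pos: [522.2, -247.9, 213.9]
tool_rot: [-1.574, -0.016, -0.246]
force: [-0.2, -0.6, -2.9]
width: 43.3
```

```bash
python3 g.py 519.5 -276.4 160 -14.8 0 2; python3 -c "
from pur import *
d=snap('wrist','w5');purple(d,50);print(ray(d,(320,240)))"
```

```text
row x2: [0.047, 0.675, -0.352, 0.018, 0.07, 0.09]
err mm [ -2.7 -28.5 -53.9] rot deg [0.18 0.7  0.9 ] F [-0.2 -0.6 -2.9] w 43.3 t 15.2 q [ 0.11  0.57  0.44  1.77 -0.31  0.85  0.45]
rect at z 50 ((524.9173583984375, -327.3070983886719), (227.64830017089844, 156.80764770507812), 75.78840637207031) bbox px (249, 181, 174, 218)
(array([ 536.39798436, -182.62760622,  355.59165465]), array([-0.03527841, -0.26106371, -0.96479717]))
```

View pics/w5.png

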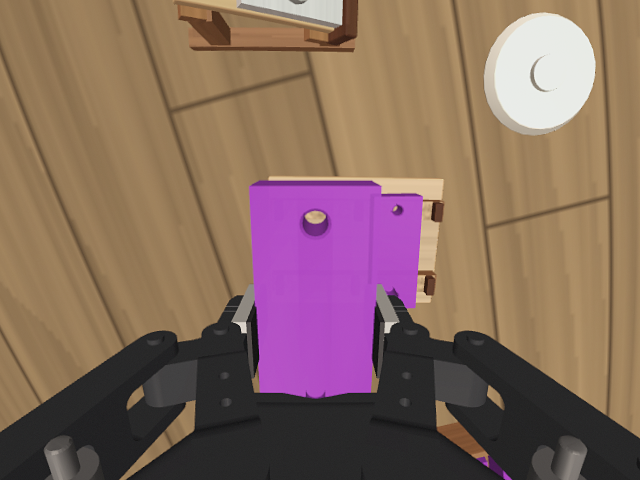

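The board's near edge runs from (270,177) to (443,180), and the finished plinth's right edge from (421,195) to (416,307).

Run:
```python
from h import *
d=load('w5')
a,b=atz(d,(270,177),12),atz(d,(443,180),12);e=b-a;ang=np.degrees(np.arctan2(e[1],e[0]));print(a,b,np.linalg.norm(e),ang)
a2=np.radians(-14.6);x=np.array([np.cos(a2),np.sin(a2)]);y=np.array([-x[1],x[0]])
m=(a+b)[:2]/2;print('rack centre',m-68*y,'bay',m-68*y-38*x)
p,q=atz(d,(421,195),50),atz(d,(416,307),50);e=p-q;print('done edge',p,q,np.linalg.norm(e),np.degrees(np.arctan2(e[1],e[0]))-90,'centre',(p+q)[:2]/2-22*x)
t=load('t0')
f=lambda u,v:(u/2.3+455,(v-330)/2.3+190)
# fences of empty bay, tops z=38 (crop c1): left batten 76,446 / 61,534 ; right 163,465 / 149,552
F=np.array([atz(t,f(*k),38)[:2] for k in((76,446),(61,534),(163,465),(149,552))]);print(F,F.mean(0))
```

```text
[ 491.69717666 -201.24294172   12.        ] [ 657.70260603 -245.85225133   12.        ] 171.89471512109364 -15.041304074813366
rack centre [ 557.55917499 -289.35182012] bay [ 520.78622651 -279.7731845 ]
done edge [ 622.76935243 -247.26728905   50.        ] [ 600.07443367 -354.70099558   50.        ] 109.80464760881277 -11.928125915525456 centre [ 590.1322913  -295.43861644]
[[ 564.88384409 -247.28267388]
 [ 491.5381982  -227.8124623 ]
 [ 545.70100082 -321.22427777]
 [ 473.03772085 -301.58507507]] [ 518.79019099 -274.47612226]
```

```bash
python3 g.py 518 -276.8 130 -14.8 0 4
```

```text
row x4: [0.014, 0.525, -0.193, 0.005, 0.039, 0.044]
err mm [ -4.6 -30.8 -83.9] rot deg [0.09 0.79 0.89] F [ 0.7 -1.  -1.8] w 43.1 t 15.25 q [ 0.11  0.57  0.44  1.77 -0.31  0.85  0.45]
```

Call:
apply_moves --commands '[[[0.01, 0.4, -0.19, 0, 0.04, 0.04], [0.01, 0.5, -0.19, 0, 0.04, 0.04], [0.01, 0.5, -0.19, 0, 0.04, 0.04], [0.01, 0.4, -0.15, 0, 0.04, 0.04], [0, 0, 0, 0, 0, 0], [0, 0, 0, 0, 0, 0], [0, 0, 0, 0, 0, 0]]]'

```text
clock: 15.83
eef_pos: [521.3, -266.0, 145.0]
tool_rot: [-1.564, -0.006, -0.25]
force: [0.4, -0.1, -2.0]
width: 42.6
```

```bash
python3 g.py 518 -276.8 90 -14.8 0 1
```

```text
row x1: [-0.02, 1.373, -0.291, -0.081, 0.093, 0.063]
err mm [ -3.3 -10.8 -55. ] rot deg [-0.4   0.46  0.32] F [ 0.4 -0.1 -2. ] w 42.6 t 15.83 q [ 0.19  0.67  0.38  1.8  -0.37  0.74  0.52]
```

Call:
apply_moves --commands '[[[-0.02, 0.2, -0.28, -0.08, 0.09, 0.06], [0, 0.3, 0, 0, 0, 0], [0, 0.35, 0, 0, 0, 0], [0, 0.3, 0, 0, 0, 0], [0, 0.2, 0, 0, 0, 0], [0, 0, 0, 0, 0, 0], [0, 0, 0, 0, 0, 0]]]'

```text
clock: 16.42
eef_pos: [521.5, -276.1, 90.9]
tool_rot: [-1.571, -0.008, -0.254]
force: [-0.0, 0.3, -2.3]
width: 43.0
```

```bash
python3 g.py 518 -276.8 45 -14.8 0 1
```

```text
row x1: [-0.089, 1.146, -0.039, 0.008, 0.045, 0.092]
err mm [ -3.5  -0.7 -45.9] rot deg [0.04 0.22 0.46] F [-0.   0.3 -2.3] w 43.0 t 16.42 q [ 0.23  0.75  0.34  1.82 -0.4   0.63  0.56]
```

Call:
apply_moves --commands '[[[-0.08, 0.1, -0.03, 0, 0.04, 0.09], [0, 0.2, 0, 0, 0, 0], [0, 0.25, 0, 0, 0, 0], [0, 0.2, 0, 0, 0, 0], [0, 0.1, 0, 0, 0, 0], [0, 0, 0, 0, 0, 0], [0, 0, 0, 0, 0, 0]]]'

```text
clock: 17.0
eef_pos: [518.7, -277.0, 54.3]
tool_rot: [-1.572, -0.002, -0.258]
force: [0.5, -0.2, -3.3]
width: 43.2
```

```bash
python3 g.py 518 -276.8 22.3 -14.8 0 1
```

```text
row x1: [-0.02, 0.8, 0.002, 0.014, 0.001, 0.018]
err mm [ -0.7   0.2 -32. ] rot deg [0.07 0.01 0.09] F [ 0.5 -0.2 -3.3] w 43.2 t 17.0 q [ 0.25  0.81  0.31  1.84 -0.43  0.56  0.58]
```

Call:
apply_moves --commands '[[[-0.02, 0.15, 0, 0, 0, 0.02], [0, 0.18, 0, 0, 0, 0], [0, 0.16, 0, 0, 0, 0], [0, 0.12, 0, 0, 0, 0], [0, 0.06, 0, 0, 0, 0], [0, 0, 0, 0, 0, 0], [0, 0, 0, 0, 0, 0]]]'

```text
clock: 17.58
eef_pos: [518.3, -277.0, 24.7]
tool_rot: [-1.572, -0.0, -0.258]
force: [-0.2, -0.5, -2.5]
width: 42.6
```

```bash
python3 g.py 518 -276.8 22.3 -14.8 0 1
```

```text
row x1: [-0.008, 0.061, 0.004, 0.015, 0.002, 0.003]
err mm [-0.3  0.2 -2.4] rot deg [0.08 0.01 0.02] F [-0.2 -0.5 -2.5] w 42.6 t 17.58 q [ 0.27  0.85  0.28  1.84 -0.45  0.51  0.59]
```

Call:
apply_moves --commands '[[[0, 0.04, 0, 0, 0, 0], [0, 0.04, 0, 0, 0, 0], [0, 0.04, 0, 0, 0, 0], [0, 0, 0, 0, 0, 0]]]'

```text
clock: 17.92
eef_pos: [518.7, -277.4, 23.1]
tool_rot: [-1.571, -0.002, -0.258]
force: [0.1, -1.1, -3.6]
width: 43.3
```

```bash
python3 g.py 518 -276.8 22.3 -14.8 0 1
```

```text
row x1: [-0.02, 0.02, 0.01, 0.004, -0.001, 0.024]
err mm [-0.7  0.6 -0.8] rot deg [ 0.02 -0.    0.12] F [ 0.1 -1.1 -3.6] w 43.3 t 17.92 q [ 0.27  0.85  0.28  1.84 -0.45  0.5   0.6 ]
```

Call:
apply_moves --commands '[[[0, 0.06, 0, 0, 0, 0], [0, 0.06, 0, 0, 0, 0]]]'

```text
clock: 18.08
eef_pos: [519.2, -277.7, 22.2]
tool_rot: [-1.57, -0.004, -0.258]
force: [-6.8, 5.2, 29.9]
width: 42.9
```

```bash
python3 g.py 518 -276.8 22.3 -14.8 0 1
```

```text
row x1: [-0.034, -0.002, 0.015, -0.01, -0.001, 0.045]
err mm [-1.2  0.9  0.1] rot deg [-0.05 -0.01  0.23] F [-6.8  5.2 29.9] w 42.9 t 18.08 q [ 0.27  0.85  0.28  1.84 -0.45  0.5   0.6 ]
```

The plinth is seated: contact came at z 22.2 against 22.3 predicted. I'll relax and open just enough to clear the neighbour.

Call:
apply_moves --commands '[[[0, 0, 0, 0, 0, 0], [0, 0, 0, 0, 0, 0]]]'

```text
clock: 18.25
eef_pos: [519.8, -278.1, 23.8]
tool_rot: [-1.57, -0.006, -0.259]
force: [-0.2, 0.3, -3.5]
width: 43.4
```

Call:
apply_moves --commands '[[[0, 0, 0, 0, 0, 0], [0, 0, 0, 0, 0, 0], [0, 0, 0, 0, 0, 0], [0, 0, 0, 0, 0, 0]]]' --claw 54

```text
clock: 18.58
eef_pos: [520.9, -278.8, 23.8]
tool_rot: [-1.571, -0.009, -0.258]
force: [0.3, -0.5, -0.3]
width: 54.1
```

```bash
python3 g.py 518 -276.8 22.3 -14.8 0 1
```

```text
row x1: [-0.084, 0.036, 0.031, 0.003, -0.001, 0.098]
err mm [-2.9  2.  -1.5] rot deg [ 0.02 -0.01  0.49] F [ 0.3 -0.5 -0.3] w 54.1 t 18.58 q [ 0.27  0.85  0.28  1.84 -0.45  0.5   0.6 ]
```

Call:
apply_moves --commands '[[[-0.05, -0.1, 0, 0, 0, 0.08], [0, -0.25, 0, 0, 0, 0], [0, -0.4, 0, 0, 0, 0], [0, -0.6, 0, 0, 0, 0], [0, -0.8, 0, 0, 0, 0], [0, -0.8, 0, 0, 0, 0], [0, -0.6, 0, 0, 0, 0], [0, -0.3, 0, 0, 0, 0]]]'

```text
clock: 19.25
eef_pos: [515.9, -277.3, 184.3]
tool_rot: [-1.57, 0.008, -0.26]
force: [0.4, 0.2, 0.0]
width: 53.8
```

Call:
apply_moves --commands '[[[-0.5, -0.3, 0.5, 0, 0, 0], [-0.8, 0, 0.8, 0, 0, 0], [-0.8, 0, 0.8, 0, 0, 0], [0, 0, 0, 0, 0, 0], [0, 0, 0, 0, 0, 0]]]'

```text
clock: 19.67
eef_pos: [455.8, -174.0, 204.9]
tool_rot: [-1.572, -0.005, -0.263]
force: [1.1, -1.4, 1.3]
width: 53.7
```

Run:
```python
from pur import *
s=readout.read_state();print(s['eef_pos'],s['force'],s['clock'])
w=snap('wrist','w6');print('wrist');purple(w,50)
d=snap('top','t6');print('top');purple(d,50);a=snap('scene','s6')
x=cv2.resize(d['image'][190:310,285:555,::-1],None,fx=2.9,fy=2.4,interpolation=cv2.INTER_CUBIC)
y=cv2.resize(a['image'][175:305,130:370,::-1],None,fx=2.35,fy=2.35,interpolation=cv2.INTER_CUBIC)
x=x[:,:783];v=np.vstack([x,cv2.copyMakeBorder(y,0,0,0,783-y.shape[1],cv2.BORDER_CONSTANT)]);print(v.shape);cv2.imwrite('pics/f.png',v[:600])
```

```text
[ 455.84493139 -174.0401585   204.90106392] [ 1.06251664 -1.36394948  1.2946477 ] 19.6667
wrist
rect at z 50 ((523.78515625, -253.9680633544922), (71.75054931640625, 47.84200668334961), 75.2756118774414) bbox px (382, 251, 54, 72)
rect at z 50 ((588.3446655273438, -284.108642578125), (99.07671356201172, 53.04952621459961), 76.3835678100586) bbox px (449, 249, 63, 97)
top
rect at z 50 ((593.8858642578125, -271.3283996582031), (68.85587310791016, 48.474239349365234), 76.29391479492188) bbox px (482, 209, 38, 26)
(594, 783, 3)
```

View pics/f.png

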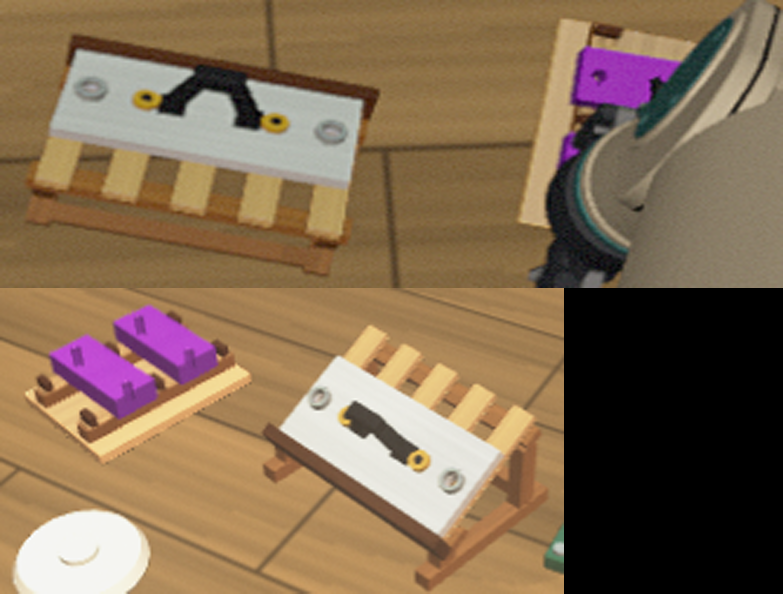

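The plate lies against the ledge, with its edge running (268,430)–(440,540) in the lower view. Both plinths lie flat in their bays, at (105,375) and (165,343), and the arm is clear. Handing in.

```bash
python3 -c "
from cell import finish_job
print(finish_job())"
```

```text
the job is handed in; nothing more can be done
None
```

I lifted the drill plate level off the dowels and laid it on the drain rest. It was pressed flat on the slats and pushed down until it stopped at the ledge (42.4 mm up-slope of it; 42 mm is home), and only then released. I then laid the amethyst plinth in the rack's empty bay and handed the job in at about 20 s of robot time.

**Last checks**
- **Plate:** the final pictures show it flat on the slats with its long edge along the ledge.
- **Plinth:** it lies flat between the fences of the empty bay. The cork touched at tool height z 22.2 mm, against 22.3 predicted.
- **Bystanders:** the finished plinth's corner is at the same pixel as at the start. The wheel looks undisturbed in the final picture. The tumbler is not in the final crops, so I did not check it at the end; the arm did not go near it.
- **Robot:** clear of everything at z 205 mm. The highest tool force I read was about 31 N, when the plinth touched the cork.

**Shortfalls**
- The tool rose about 1.5 mm when I relaxed the downward push, so the plinth was let go with up to that much gap under it.
- The arm hid part of the placed plinth in the last top and wrist pictures. Its flat seating is therefore judged from the scene view and the contact height.

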